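# Pack the screwdriver and hold the caddy up level

### The arm

A 7-joint arm with a two-finger parallel gripper is mounted at the origin on a cart in front of the work surface, level with it; the furniture and walls round the work are solid. World frame = base frame: x ahead of the robot, y to its left, z up, the work surface at z = 0. Lengths are in m, angles in rad, forces in N, time in s.
With the tool pointing down it reaches from about 0.425 to 0.8 m from the base axis. Payload 8.3 kg.
Tool frame: the origin (TCP) lies at the very end of the fingers, on their centre line; the grasp point (between the pads) lies 19 mm behind it; z points along the fingers, y is the line along which they close (so a half turn about z gives the same grasp; the last joint's range is limited). The gripper opens to 85 mm and grips with 20 to 120 N. Pads are 22 mm wide; open, the fingers measure 114 mm over their backs; the gripper's body (76 mm by 85 mm) begins 54 mm behind the grasp point. The pads swing forward as they close: fully open they stand 13 mm farther back than shut.
Start: joints at [-1.23, 0.383, 0.016, 1.37, -0.006, 1.388, -0.046], TCP at [0.246, 0.575, 0.231] pointing down, gripper open.
Joint ranges: [-2.95, 2.95], [-0.25, 2.06], [-1.52, 1.56], [0.18, 2.33], [-1.44, 4.58], [0.02, 2.06], [-3.01, 3.01]. Speed limits (rad/s): [2.39, 2.39, 3.01, 3.01, 3.14, 3.14, 3.14].

### API

Orientations are given as a unit quaternion [w, x, y, z].
In Python, from bench import monitor, eyes, manip gives the robot as it stands.
- The arm moves only by the tool move_arm, never from a script. Its argument "steps" is a list that holds one entry, the list of rows, each a list of 7 numbers: the shift along the world's x, y, z in mm, then the turn, a rotation vector about the world's x, y, z in degrees, then the closure, from -1 (fully open) to 1 (shut). In form: [[[tx, ty, tz, wx, wy, wz, jaw], ...]]. A call has 1 to 8 rows; each row is the pose to reach, as a shift and turn from the pose commanded when the call began; what a row does not reach only later rows make up. A row lasts 1/8 s, in which the tool goes at most 62.5 mm and 10.7 degrees, less where a joint would pass 70% of its speed; a pose out of reach is approached as far as the arm can. A call with a gripper value outside its range is refused whole. The fingers move at their own pace and stop on an object; "force" is the grip in N (left out, the last holds). Time passes only in rows, so rows that repeat a pose let the fingers close. It gives the time, the measured TCP pose, the force, the opening and the grip force at its end, in the units of the state.
- monitor.observe(): the state, without advancing time (a new reading comes with each control period).
- eyes.snapshot(name): name is "scene" or "top"; returns the picture (420x560x3 uint8, blue, green, red); there is no depth.
- eyes.get_calibration(name): a dict with "mtx" (3x3 intrinsics, pixels), "dist" ([k1, k2, p1, p2, k3] as OpenCV has them; the pictures are not rectified), "world_from_camera" (4x4, takes a point from camera to world coordinates). Camera axes: x right, y down, z forward; pixel columns grow to the right and rows downward; lengths in m; the calibration is good to about 2 mm. A picture is of the moment at which its call begins. get_calibration takes no time and is no camera call.
- manip.hand_in(): hands the job in; it is judged then, once.
The state is a dict: "time": time; "q": joint angles; "joint_vel": joint speeds; "joint_torque": joint torques, N m; "tool_pos": TCP position; "eef_rot": TCP orientation; "force": force on the tool from outside, world axes, zero at the start; "ft_torque": the same for the moment, N m; "finger_gap": opening from 0.0 (shut) to 1.0 (fully open); "gripper_force": force on a finger pad.
Only numpy, scipy, OpenCV 4.12 (cv2) and the standard library are available. Lean on these libraries where they do the work, as an engineer would, in place of code of your own. Each camera call takes 0.05 s, during which the arm holds its last target. There are 200 camera calls.

### The job

Pull the red screwdriver straight up out of the wooden tool stand, set it tip down into the empty socket of the blue carry caddy and let go of it. Then take the caddy by its T-handle, lift it about ten centimetres off the bench and hold it there level and still: the program finishes while holding the caddy in the air. Keep the caddy upright with its small parts in it, and leave the markers and the other things on the bench where they are.

Things in the scene. Friction and masses are not known exactly. Their poses are not given: they have to be found in the camera images.
- tool_stand: dark wooden tool stand, fixed to the bench, 70 x 170 x 70 mm, small steel feet at its ends (210 mm over all). Origin: centre of its underside; y is its long direction, z up. Three sockets in its top along y, 60 mm deep: the middle one (round, 9 mm) holds the screwdriver, those at y = +55 and -55 mm hold the markers
- screwdriver: red-handled screwdriver, 180 mm long, 0.07 kg nominal; here for its rules, handle it by its two listed points. Its x axis runs along the tool from handle to blade; its origin lies on the side of the tool, 12 mm off its axis
- screwdriver_centre (a point): middle of the red handle, on the screwdriver's axis. The handle is round, 88 mm long (44 mm either way from here), about 24 mm thick; x runs along the tool to the blade, so it points down while it stands. It starts upright in the stand, blade down, leaning at most about 3 degrees, its top about 190 mm above the bench, the handle's lower end 30 mm above the stand
- screwdriver_tip (a point): tip of the screwdriver's blade, on its axis, 136 mm from screwdriver_centre; the steel shank is a 6 mm rod, about 90 mm long
- caddy: blue carry caddy, loose on the bench, about 0.45 kg: a tray 100 x 220 mm with a wall 30 mm high, a socket block at its +y end and a T-handle in the middle, 177 mm high over all. Origin: centre of its underside; its y is its long direction, z up
- caddy_base (a point): the caddy's origin, centre of its underside, with its axes (z is 0 when it stands on the bench)
- caddy_socket (a point): mouth centre of the caddy's empty socket, at its y = +85 mm, 60 mm above its underside, in a light wooden block 50 x 40 mm; round hole 13 mm wide, 50 mm deep, closed bottom, 3 mm chamfer; z up out of it. A screwdriver in it stands on its tip, handle middle about 146 mm above the caddy's underside, leaning up to 9 degrees. The T-handle's end is 50 mm away: set it in with the fingers apart along the caddy's x
- caddy_handle (a point): centre of the T-handle's grip: a light wooden bar 20 mm wide (along the caddy's x), 70 mm long (along the caddy's y) and 24 mm high, on a 14 mm post; 165 mm above the caddy's underside, so its top at 177 mm can stand in the way of a tool carried across. The caddy hangs level within a few degrees when held here firmly; its load lies up to 15 mm off this point along y
- marker_1: white felt marker, 124 mm long, standing in one of the outer sockets of the stand, its top 134 mm above the bench; to be left alone
- marker_2: white felt marker, 124 mm long, standing in the other outer socket of the stand; to be left alone
- marker_1_centre (a point): centre of that marker
- marker_2_centre (a point): centre of that marker
- loupe_centre (a point): centre of the black eye loupe (37 mm wide, 22 mm high) lying loose in the tray at the caddy's -y end, walled off by a low divider; it stays there
- ferrule_2_centre (a point): centre of the beige ferrule (ring 23 mm wide, 22 mm high) lying loose beside the loupe; it stays there
- small_hammer_centre (a point): centre of the small hammer (200 x 78 x 20 mm) lying at the back; to be left alone
- handle_blank_c_centre (a point): centre of the dark wooden handle blank (23 x 118 x 19 mm) lying at the back; to be left alone
- ferrule_1_centre (a point): centre of the black ferrule (ring 23 mm wide, 22 mm high) standing at the back; to be left alone

How it is judged:
By the outcome, as a careful person would: the job done as asked, in the order asked, and still so for the second after the job is handed in, while the arm keeps its last pose, push and grip.
It also fails if it takes over 67 s, if anything falls off the work surface, if the arm or the gripper's body presses on something with over 40 N, if the wrist force passes 120 N, or if a joint passes its speed limit or range.

## Working session

There is one attempt and no reset: what is moved stays moved. The work goes in short steps, Python scripts to look and compute and a tool call to move; the robot and the scene stay as the last step left them, time stands still between calls to the robot, and variables do not carry over. Pictures are saved under pics/ and viewed, at most 10 in all, crops included, and the job is handed in when it is done.

Besides the shell and the picture viewer there is one more tool, called after "Emit:" in YAML: its name, and indented under it one key for each argument. move_arm: Moves the arm, as the interface text tells. Its arguments: {"type":"object","properties":{"steps":{"type":"array","items":{"type":"array","items":{"type":"array","items":{"type":"number"}}}},"force":{"type":"number"}},"required":["steps"]}

```bash
mkdir -p pics; cat > h.py <<'E'
import numpy as np, cv2
from bench import monitor, eyes, manip
def ray(n,u,v):
    c=eyes.get_calibration(n); p=cv2.undistortPoints(np.array([[[u,v]]],float),np.array(c["mtx"]),np.array(c["dist"]))[0,0]
    T=np.array(c["world_from_camera"]); d=T[:3,:3]@[p[0],p[1],1]; return T[:3,3],d/np.linalg.norm(d)
def onz(n,u,v,z):
    o,d=ray(n,u,v); return o+d*(z-o[2])/d[2]
def proj(n,P):
    c=eyes.get_calibration(n); T=np.linalg.inv(np.array(c["world_from_camera"]))
    return cv2.projectPoints(np.array(P,float).reshape(-1,1,3),cv2.Rodrigues(T[:3,:3])[0],T[:3,3],np.array(c["mtx"]),np.array(c["dist"]))[0].reshape(-1,2)
def two(a,b):
    (o1,d1),(o2,d2)=ray("scene",*a),ray("top",*b)
    s=np.linalg.lstsq(np.c_[d1,-d2],o2-o1,rcond=None)[0]; p,q=o1+s[0]*d1,o2+s[1]*d2
    return (p+q)/2,np.linalg.norm(p-q)
E
python3 - <<'E'
from h import *
for n in("scene","top"):
    cv2.imwrite(f"pics/{n}0.png",eyes.snapshot(n)); print(n,np.round(eyes.get_calibration(n)["world_from_camera"],3).tolist())
s=monitor.observe();print(s["tool_pos"],s["eef_rot"],s["time"],s["finger_gap"])
E
```

```text
scene [[0.466, -0.366, 0.805, -0.209], [-0.885, -0.191, 0.425, -0.353], [-0.002, -0.911, -0.413, 0.521], [0.0, 0.0, 0.0, 1.0]]
top [[0.023, -0.986, 0.167, 0.424], [-1.0, -0.026, -0.013, 0.052], [0.017, -0.167, -0.986, 1.074], [0.0, 0.0, 0.0, 1.0]]
[0.2453743  0.57433555 0.23036353] [-1.56612717e-04  2.00515665e-01  9.79690097e-01 -8.70406315e-04] 0.1 1.002447859210673
```

View pics/scene0.png

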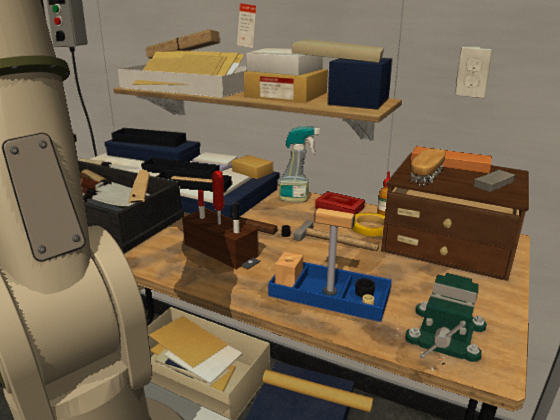

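View pics/top0.png

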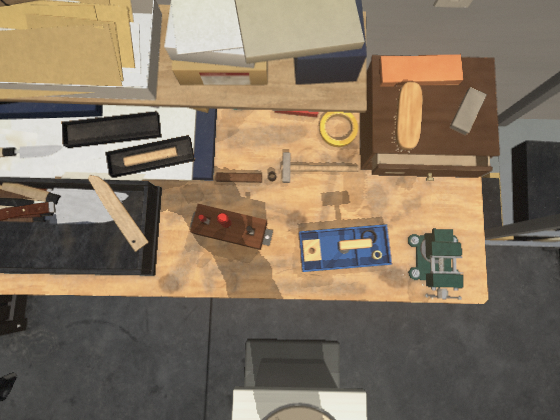

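The scene view shows the stand with the red screwdriver at (217,190) and the caddy: socket block at (289,265), T-bar at (334,217). In the top view the screwdriver top is at (223,217), the block at (311,250) and the bar at (355,244). Next I'll look at zoomed crops of both.

```bash
python3 - <<'E'
from h import *
t=cv2.imread("pics/top0.png");s=cv2.imread("pics/scene0.png")
a=cv2.resize(t[190:290,180:400],None,fx=3.6,fy=3.0,interpolation=cv2.INTER_CUBIC)
b=cv2.resize(s[160:325,170:400],None,fx=1.75,fy=1.75,interpolation=cv2.INTER_CUBIC)
o=np.zeros((595,792,3),np.uint8);o[:300]=a;o[300:300+b.shape[0],:b.shape[1]]=b;cv2.imwrite("pics/crop.png",o)
def blobs(im,lo,hi,roi,name,amin=15):
    x0,x1,y0,y1=roi;h=cv2.cvtColor(im,cv2.COLOR_BGR2HSV);m=cv2.inRange(h,lo,hi);k=np.zeros_like(m);k[y0:y1,x0:x1]=m[y0:y1,x0:x1]
    n,l,st,c=cv2.connectedComponentsWithStats(k)
    for i in range(1,n):
        if st[i,4]>amin:
            r=cv2.minAreaRect(np.argwhere(l==i)[:,::-1].astype(np.float32)); print(name,st[i].tolist(),c[i].round(1),[np.round(x,1).tolist() for x in r])
blobs(t,(0,150,90),(8,255,255),(180,280,190,260),"red top",8); blobs(s,(0,150,60),(8,255,255),(180,240,160,250),"red scene")
blobs(t,(100,120,40),(125,255,255),(290,400,215,285),"blue top"); 
blobs(t,(12,60,150),(25,200,255),(300,385,228,268),"wood top");blobs(s,(8,60,130),(25,200,255),(270,310,245,290),"block scene");blobs(s,(8,60,130),(25,200,255),(308,362,204,232),"bar scene")
E
```

```text
red top [217, 213, 12, 11, 106] [222.3 217.9] [[222.5, 218.0], [10.0, 11.0], 90.0]
red top [198, 214, 7, 7, 32] [200.9 216.9] [[200.8, 216.8], [4.9, 5.7], 45.0]
red scene [212, 170, 12, 41, 388] [217.7 189.7] [[217.5, 190.0], [40.0, 11.0], 90.0]
red scene [198, 190, 7, 16, 82] [200.3 197.8] [[201.0, 197.5], [15.0, 6.0], 90.0]
blue top [346, 225, 40, 14, 79] [362.6 229.3] [[365.9, 231.6], [11.5, 39.1], 85.2]
blue top [315, 229, 24, 3, 31] [326.  229.7] [[326.5, 229.7], [1.3, 23.0], 85.9]
blue top [374, 231, 11, 25, 104] [379.9 242.6] [[378.8, 243.0], [24.9, 9.5], 81.9]
blue top [319, 233, 21, 27, 389] [328.8 246.7] [[329.0, 246.0], [20.0, 26.0], 0.0]
blue top [344, 232, 6, 8, 28] [346.8 236.2] [[346.5, 235.5], [7.0, 5.0], 90.0]
blue top [357, 249, 14, 11, 108] [363.5 252.8] [[363.5, 254.0], [10.0, 13.0], 90.0]
blue top [337, 250, 18, 9, 87] [346.7 255.1] [[346.1, 256.0], [7.7, 17.5], 66.0]
blue top [303, 261, 88, 11, 126] [347.3 266.6] [[346.3, 264.8], [5.4, 87.4], 85.1]
wood top [304, 228, 18, 3, 32] [311.7 228.5] [[312.5, 229.0], [2.0, 17.0], 90.0]
wood top [303, 239, 18, 23, 347] [311.3 249.9] [[311.4, 249.9], [21.1, 16.7], 85.2]
wood top [339, 239, 33, 11, 267] [354.9 243.6] [[355.2, 243.7], [9.2, 32.1], 85.2]
wood top [373, 250, 5, 9, 18] [374.5 254.3] [[374.7, 253.9], [3.7, 8.3], 8.1]
wood top [359, 266, 26, 2, 37] [373.7 266.7] [[371.5, 266.5], [1.0, 25.0], 90.0]
block scene [270, 245, 40, 42, 1224] [286.6 261.7] [[289.5, 265.5], [41.0, 39.0], 90.0]
bar scene [308, 204, 46, 28, 850] [329.2 219.2] [[330.5, 217.5], [27.0, 45.0], 90.0]
bar scene [355, 215, 7, 11, 30] [358.8 219.9] [[358.0, 220.0], [10.0, 6.0], 90.0]
```

View pics/crop.png

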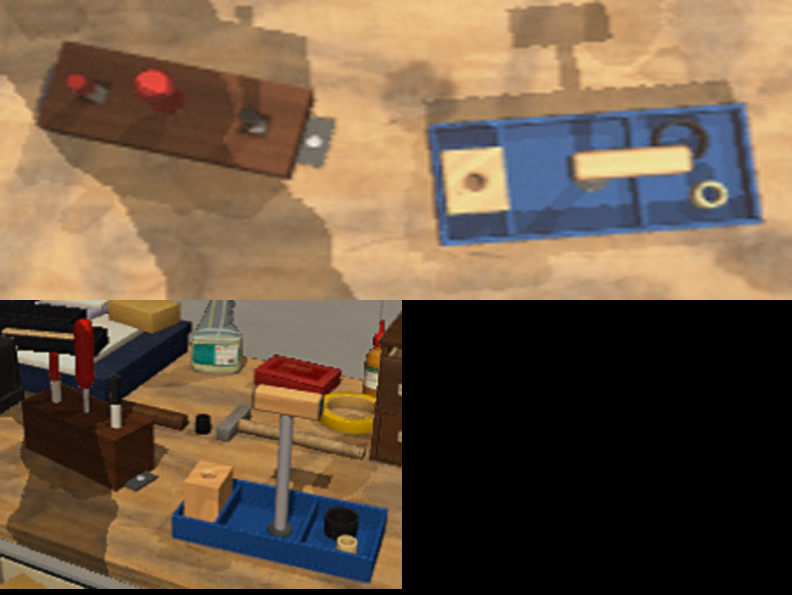

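The crop shows the caddy hole at about (475,182) in crop coordinates, which is top pixel (311.9,250.7). The bar is at (355,243.7). The stand corners are clear, and the screwdriver's top end is near (222,217). I'll compute positions now.

```bash
python3 - <<'E'
from h import *
T=lambda X,Y:(180+X/3.6,190+Y/3)
r=lambda a:np.round(a,4)
print("bar",r(onz("top",355,243.7,.177)))
B=onz("top",355,243.7,.177);S=onz("top",*T(475,182),.06)
d=S-B;print("sock",r(S),"dist",np.hypot(*d[:2]),"yaw(y axis from world y)",np.degrees(np.arctan2(-d[0],d[1])))
K=[onz("top",*T(*c),.03) for c in((430,124),(745,104),(764,220),(441,244))];print("caddy rim",r(K),r(np.mean(K,0)))
P=[onz("top",*T(*c),.07) for c in((62,42),(313,88),(291,178),(38,127))];print("stand",r(P),r(np.mean(P,0)))
print("sd top z.19",r(onz("top",*T(153,80),.187)))
print("tri sdtop",two((217.6,170.5),T(153,80)))
print("tri bar",two((334.5,213),(355,243.7)))
print("tri hole",two((170+208/1.75,160+173/1.75),T(475,182)))
for z in(.10,.145,.19):
    m=np.mean(P,0);print(proj("scene",[m[0],m[1],z]),proj("top",[m[0],m[1],z]))
# red columns of screwdriver in scene by row
h=cv2.cvtColor(cv2.imread("pics/scene0.png"),cv2.COLOR_BGR2HSV);m=cv2.inRange(h,(0,150,60),(8,255,255))
for v in range(168,214,5):
    c=np.where(m[v,208:230])[0]+208; print(v,c.min() if len(c) else 0,c.max() if len(c) else 0,end='; ')
b=B*0; print()
yb=np.linspace
E
```

```text
bar [ 0.487  -0.1044  0.177 ]
sock [ 0.476  -0.0217  0.06  ] dist 0.08343456560745752 yaw(y axis from world y) 7.5603895157856185
caddy rim [[ 0.5244  0.0078  0.03  ]
 [ 0.5466 -0.2099  0.03  ]
 [ 0.4517 -0.2211  0.03  ]
 [ 0.4269 -0.0015  0.03  ]] [ 0.4874 -0.1062  0.03  ]
stand [[0.5802 0.256  0.07  ]
 [0.5474 0.0879 0.07  ]
 [0.4757 0.1    0.07  ]
 [0.5118 0.2676 0.07  ]] [0.5288 0.1779 0.07  ]
sd top z.19 [0.5363 0.1776 0.187 ]
tri sdtop (array([0.53560282, 0.17710386, 0.19161226]), np.float64(0.00031723356437619193))
tri bar (array([ 0.48736723, -0.10529225,  0.17396117]), np.float64(0.0008633298780283497))
tri hole (array([ 0.47599711, -0.02169482,  0.06180324]), np.float64(0.00039649838914501646))
[[217.84710122 210.78242176]] [[227.32604211 224.75464764]]
[[216.72403575 191.82589129]] [[224.797002   222.50393734]]
[[215.5796318  172.15052847]] [[222.01454338 220.02808724]]
168 0 0; 173 213 221; 178 213 221; 183 213 223; 188 213 222; 193 214 222; 198 214 222; 203 213 223; 208 215 221; 213 0 0;
```

Everything agrees: triangulation residuals are under 1 mm and the sizes match.
- **Stand:** centre (0.529, 0.178), yaw −11.6°.
- **Screwdriver:** handle near (0.533, 0.1775).
- **Caddy:** centre (0.487, −0.105), yaw about +6.3°.

I'll approach above the screwdriver with the fingers along the stand's x, clear of the markers.

Emit:
move_arm:
  steps:
    - [[20,-20,60,0,0,-9,-1],[50,-65,90,0,0,-19,-1],[85,-115,100,0,0,-29,-1],[120,-165,100,0,0,-39,-1],[155,-215,100,0,0,-49,-1],[190,-265,100,0,0,-59,-1],[225,-310,100,0,0,-69,-1],[260,-355,100,0,0,-78.5,-1]]

```text
time: 1.1
tool_pos: [0.5062, 0.2181, 0.3311]
eef_rot: [-0.0, 0.777, 0.63, -0.0]
force: [1.3, 0.5, -1.5]
finger_gap: 0.996
gripper_force: 0.0
```

Emit:
move_arm:
  steps:
    - [[27,-40,0,0,0,0,-1],[27,-42,0,0,0,0,-1],[27,-42,0,0,0,0,-1],[27,-42,0,0,0,0,-1]]

```text
time: 1.6
tool_pos: [0.5318, 0.1795, 0.3311]
eef_rot: [-0.0, 0.774, 0.633, -0.0]
force: [-0.8, 0.9, -0.8]
finger_gap: 1.002
gripper_force: 0.0
```

```bash
cat >> h.py <<'E'
def st():
    from scipy.spatial.transform import Rotation as R
    s=monitor.observe();q=s["eef_rot"];M=R.from_quat([*q[1:],q[0]]).as_matrix()
    print(s["time"],np.round(s["tool_pos"],4),"ty ang",np.degrees(np.arctan2(M[1,1],M[0,1])).round(1),"z",M[:,2].round(3),"F",np.round(s["force"],1),"gap",round(s["finger_gap"],3),s["gripper_force"]);return s
E
python3 -c "
from h import *
st()
a=eyes.snapshot('scene');b=eyes.snapshot('top')
cv2.imwrite('pics/a1.png',np.hstack([cv2.resize(a[60:300,130:370],(400,400)),cv2.resize(b[150:290,150:290],(400,400))]))"
```

```text
1.6 [0.5318 0.1795 0.3311] ty ang -11.5 z [-0.001  0.001 -1.   ] F [-0.8  0.9 -0.8] gap 1.002 0.0
```

View pics/a1.png

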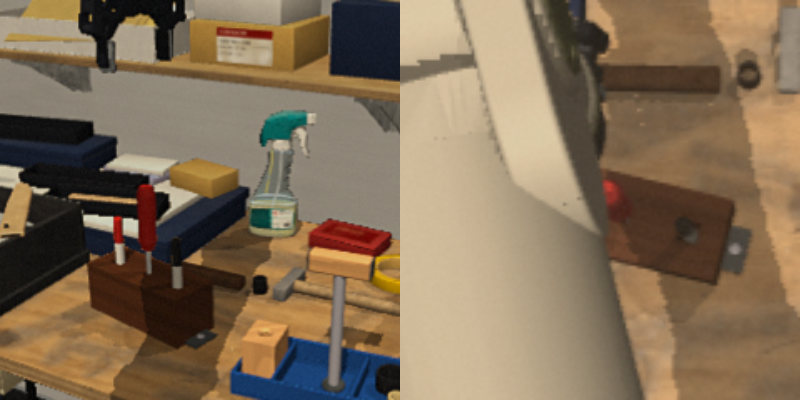

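The gripper sits squarely above the screwdriver, with the fingers apart across the stand. I'll go down and grip.

Emit:
move_arm:
  steps:
    - [[1,-2,-40,0,0,0,-1],[1,-2,-80,0,0,0,-1],[1,-2,-115,0,0,0,-1],[1,-2,-145,0,0,0,-1],[1,-2,-170,0,0,0,-1],[1,-2,-190,0,0,0,-1],[1,-2,-200,0,0,0,-1],[1,-2,-200,0,0,0,-1]]

```text
time: 2.7
tool_pos: [0.5331, 0.1761, 0.131]
eef_rot: [-0.0, 0.775, 0.632, -0.0]
force: [0.6, 0.5, 0.2]
finger_gap: 0.999
gripper_force: 0.0
```

Emit:
move_arm:
  steps:
    - [[0,0,0,0,0,0,0.2],[0,0,0,0,0,0,0.4],[0,0,0,0,0,0,0.6],[0,0,0,0,0,0,0.8],[0,0,0,0,0,0,1],[0,0,0,0,0,0,1],[0,0,0,0,0,0,1],[0,0,0,0,0,0,1]]
  force: 40

```text
time: 3.7
tool_pos: [0.5336, 0.1759, 0.1317]
eef_rot: [-0.0, 0.775, 0.632, 0.0]
force: [-2.2, -0.2, 5.9]
finger_gap: 0.274
gripper_force: 39.2
```

Gripped: the opening is 23 mm and the grip 39 N. Pulling straight up.

Emit:
move_arm:
  steps:
    - [[0,0,8,0,0,0,1],[0,0,20,0,0,0,1],[0,0,35,0,0,0,1],[0,0,52,0,0,0,1],[0,0,75,0,0,0,1],[0,0,105,0,0,0,1],[0,0,140,0,0,0,1],[0,0,170,0,0,0,1]]

```text
time: 4.7
tool_pos: [0.5336, 0.1756, 0.3039]
eef_rot: [0.0, 0.775, 0.632, 0.001]
force: [0.1, 0.2, -1.4]
finger_gap: 0.271
gripper_force: 39.1
```

Emit:
move_arm:
  steps:
    - [[-10,-30,5,0,0,3,1],[-20,-65,5,0,0,6,1],[-30,-100,5,0,0,10,1],[-40,-135,5,0,0,14,1],[-50,-170,5,0,0,17.5,1],[-56,-192,5,0,0,17.5,1],[-57,-197,5,0,0,17.5,1],[-57,-197,5,0,0,17.5,1]]

```text
time: 5.7
tool_pos: [0.4767, -0.0207, 0.3068]
eef_rot: [0.0, 0.67, 0.742, 0.0]
force: [0.2, 0.1, -0.2]
finger_gap: 0.274
gripper_force: 39.1
```

Emit:
move_arm:
  steps:
    - [[0,0,0,0,0,0,1],[0,0,0,0,0,0,1],[0,0,0,0,0,0,1],[0,0,0,0,0,0,1]]

```text
time: 6.2
tool_pos: [0.4765, -0.0211, 0.3062]
eef_rot: [-0.0, 0.67, 0.742, -0.0]
force: [0.0, -0.1, 0.9]
finger_gap: 0.276
gripper_force: 39.1
```

```bash
python3 -c "
from h import *
s=st()
a=eyes.snapshot('scene');b=eyes.snapshot('top')
cv2.imwrite('pics/a2s.png',a)
cv2.imwrite('pics/a2.png',np.hstack([cv2.resize(a[80:300,200:380],(490,600),interpolation=2),cv2.resize(b[190:290,270:320],(300,600),interpolation=2)]))
p=s['tool_pos'].copy() if hasattr(s['tool_pos'],'copy') else np.array(s['tool_pos'])
p=np.array(p);tz=p[2]+.0
print(proj('scene',[[p[0],p[1],z] for z in (p[2],p[2]-.05,p[2]-.12,.06)]))"
```

```text
6.2 [ 0.4765 -0.0211  0.3062] ty ang 5.9 z [-0. -0. -1.] F [ 0.  -0.1  0.9] gap 0.276 39.09899504855275
[[290.0481411  136.47672097]
 [289.73871556 163.90239463]
 [289.31408205 200.13886184]
 [288.58043843 259.45638524]]
```

View pics/a2.png

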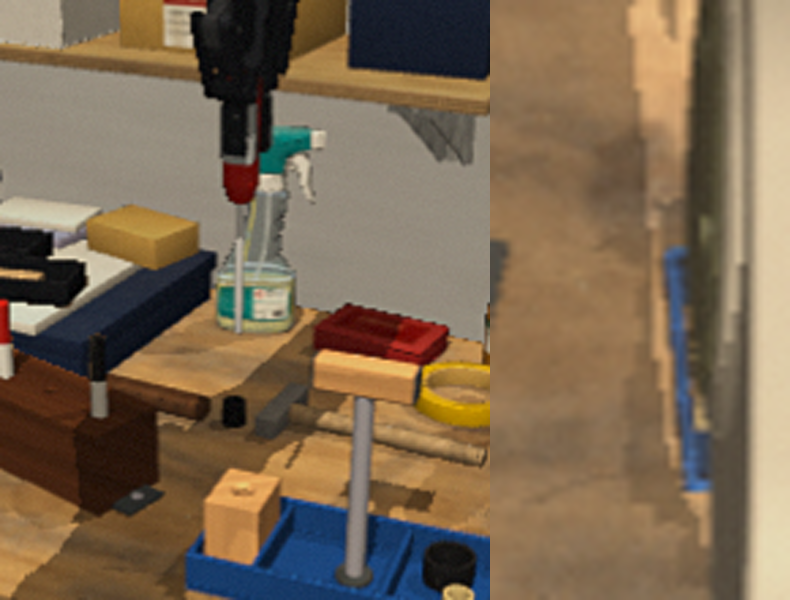

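The screwdriver is held near vertical with its tip at scene pixel (287.4,201.7). The tool axis runs about 1.7 px (about 3 mm) left of the hole at (288.5,259.7). I'll shift by (+1,−2.5) mm, descend to just above the mouth and look again.

Emit:
move_arm:
  steps:
    - [[1,-2.5,-25,0,0,0,1],[1,-2.5,-50,0,0,0,1],[1,-2.5,-75,0,0,0,1],[1,-2.5,-95,0,0,0,1],[1,-2.5,-108,0,0,0,1],[1,-2.5,-108,0,0,0,1],[1,-2.5,-108,0,0,0,1],[1,-2.5,-108,0,0,0,1]]

```text
time: 7.3
tool_pos: [0.478, -0.0238, 0.1991]
eef_rot: [0.0, 0.67, 0.742, 0.001]
force: [-0.4, 0.2, -0.2]
finger_gap: 0.273
gripper_force: 39.1
```

```bash
python3 -c "
from h import *
s=st()
a=eyes.snapshot('scene');b=eyes.snapshot('top')
cv2.imwrite('pics/a3s.png',a)
cv2.imwrite('pics/a3.png',np.hstack([cv2.resize(a[190:290,255:325],(420,600),interpolation=2),cv2.resize(b[220:280,290:326],(360,600),interpolation=2)]))
p=np.array(s['tool_pos']);print(proj('scene',[[p[0],p[1],p[2]-.121],[p[0],p[1],.06],[.476,-.0217,.06]]),proj('top',[[p[0],p[1],p[2]-.121],[.476,-.0217,.06]]))"
```

```text
7.3 [ 0.478  -0.0238  0.1991] ty ang 5.9 z [ 0.001  0.    -1.   ] F [-0.4  0.2 -0.2] gap 0.273 39.14799442514777
[[290.27725194 251.38284692]
 [290.16074972 259.43514383]
 [288.748327   259.66251842]] [[313.4214021  249.42982025]
 [311.96437924 250.66438396]]
```

View pics/a3.png

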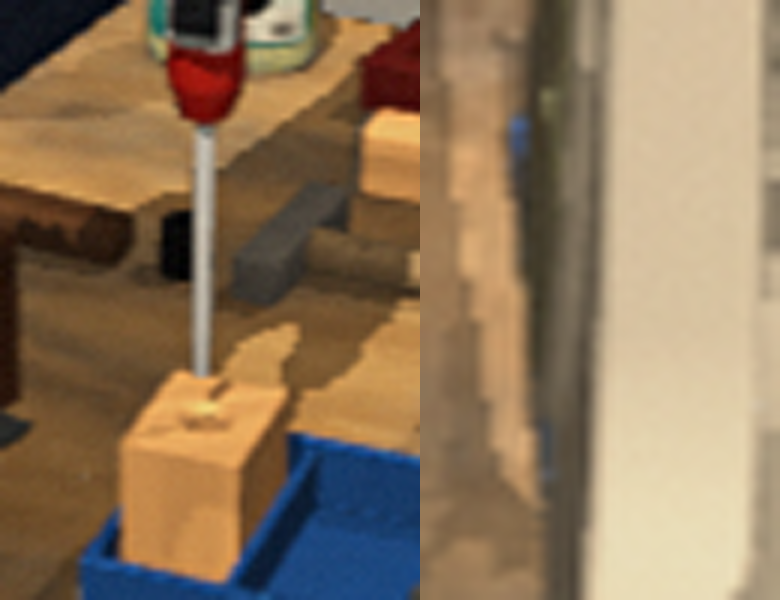

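The tip is at scene (288.7,252.8), directly over the hole at (289.2,258.7). The shank length of about 43 px shows no lean in depth. I'll lower gently and watch the force.

Emit:
move_arm:
  steps:
    - [[0,0,-5,0,0,0,1],[0,0,-10,0,0,0,1],[0,0,-14,0,0,0,1],[0,0,-18,0,0,0,1],[0,0,-22,0,0,0,1],[0,0,-26,0,0,0,1],[0,0,-28,0,0,0,1],[0,0,-28,0,0,0,1]]

```text
time: 8.4
tool_pos: [0.4776, -0.0238, 0.1702]
eef_rot: [-0.0, 0.67, 0.742, -0.0]
force: [1.1, 0.3, -1.4]
finger_gap: 0.268
gripper_force: 39.1
```

No contact force, so the tip is inside the hole. Continuing down.

Emit:
move_arm:
  steps:
    - [[0,0,-6,0,0,0,1],[0,0,-12,0,0,0,1],[0,0,-18,0,0,0,1],[0,0,-24,0,0,0,1],[0,0,-29,0,0,0,1],[0,0,-33,0,0,0,1],[0,0,-35,0,0,0,1],[0,0,-35,0,0,0,1]]

```text
time: 9.4
tool_pos: [0.4775, -0.0237, 0.1352]
eef_rot: [-0.0, 0.67, 0.742, -0.0]
force: [0.4, 0.6, -1.6]
finger_gap: 0.28
gripper_force: 39.1
```

```bash
python3 -c "
from h import *
st()
a=eyes.snapshot('scene')
cv2.imwrite('pics/a4.png',cv2.resize(a[190:320,230:400],(784,600),interpolation=2))"
```

```text
9.4 [ 0.4775 -0.0237  0.1352] ty ang 5.9 z [-0. -0. -1.] F [ 0.4  0.6 -1.6] gap 0.28 39.055651277303696
```

View pics/a4.png

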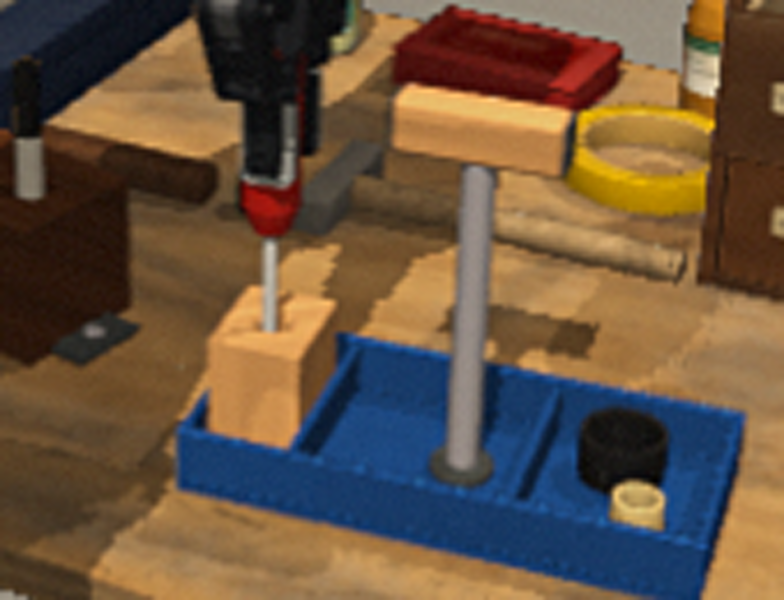

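The shank is in the socket, entering the block at crop pixel (270,325). I'll lower the last few millimetres to the bottom.

Emit:
move_arm:
  steps:
    - [[0,0,-1,0,0,0,1],[0,0,-2,0,0,0,1],[0,0,-3,0,0,0,1],[0,0,-4,0,0,0,1],[0,0,-4,0,0,0,1]]

```text
time: 10.07
tool_pos: [0.4777, -0.0238, 0.1317]
eef_rot: [0.0, 0.67, 0.742, 0.0]
force: [-0.1, 0.3, 5.7]
finger_gap: 0.272
gripper_force: 40.1
```

It has touched bottom with 5.7 N. Releasing, then rising straight up.

Emit:
move_arm:
  steps:
    - [[0,0,0,0,0,0,0.3],[0,0,0,0,0,0,0.1],[0,0,0,0,0,0,-0.2],[0,0,0,0,0,0,-0.6],[0,0,0,0,0,0,-1],[0,0,0,0,0,0,-1],[0,0,0,0,0,0,-1],[0,0,0,0,0,0,-1]]

```text
time: 11.08
tool_pos: [0.4775, -0.0238, 0.1313]
eef_rot: [-0.0, 0.67, 0.742, 0.0]
force: [-0.2, -0.3, -0.2]
finger_gap: 1.0
gripper_force: 0.0
```

Emit:
move_arm:
  steps:
    - [[0,0,10,0,0,0,-1],[0,0,30,0,0,0,-1],[0,0,55,0,0,0,-1],[0,0,80,0,0,0,-1],[0,0,105,0,0,0,-1],[0,0,130,0,0,0,-1],[0,0,140,0,0,0,-1],[0,0,140,0,0,0,-1]]

```text
time: 12.08
tool_pos: [0.4778, -0.0238, 0.2717]
eef_rot: [0.0, 0.67, 0.742, 0.0]
force: [-0.6, -0.3, -0.3]
finger_gap: 0.999
gripper_force: 0.0
```

```bash
python3 -c "
from h import *
st()
a=eyes.snapshot('scene')
cv2.imwrite('pics/a5.png',cv2.resize(a[130:320,200:400],(630,600),interpolation=2))"
```

```text
12.075 [ 0.4778 -0.0238  0.2717] ty ang 5.9 z [ 0.001  0.    -1.   ] F [-0.6 -0.3 -0.3] gap 0.999 0.0
```

View pics/a5.png

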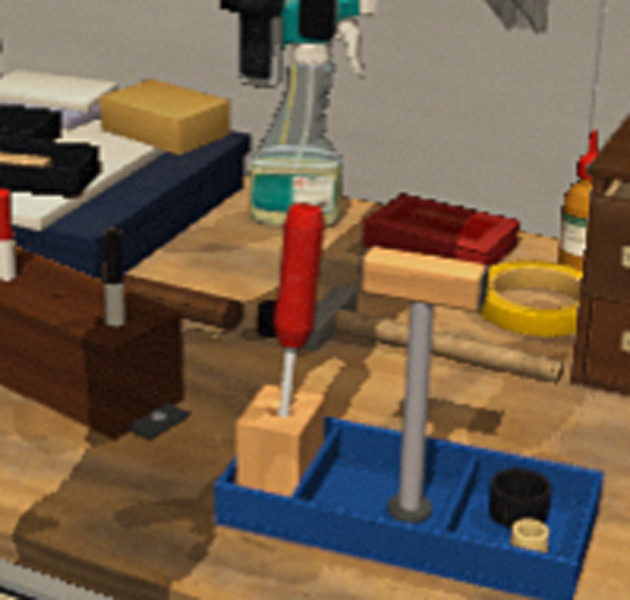

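The screwdriver stands in the socket leaning a little toward the T-handle, with its top at crop (303,212), and the loupe and ferrule are in place. Next I'll move over the bar and go down.

Emit:
move_arm:
  steps:
    - [[4,-25,0,0,0,0,-1],[8,-55,0,0,0,0,-1],[10.5,-78,0,0,0,0.3,-1],[10.5,-82,0,0,0,0.3,-1],[10.5,-82,0,0,0,0.3,-1]]

```text
time: 12.75
tool_pos: [0.4877, -0.1051, 0.2706]
eef_rot: [-0.001, 0.668, 0.744, -0.0]
force: [0.7, 1.4, 0.3]
finger_gap: 0.997
gripper_force: 0.0
```

Emit:
move_arm:
  steps:
    - [[0,0,-25,0,0,0,-1],[0,0,-50,0,0,0,-1],[0,0,-75,0,0,0,-1],[0,0,-95,0,0,0,-1],[0,0,-110,0,0,0,-1],[0,0,-120,0,0,0,-1],[0,0,-124,0,0,0,-1],[0,0,-124,0,0,0,-1]]

```text
time: 13.75
tool_pos: [0.4882, -0.1057, 0.1474]
eef_rot: [0.0, 0.668, 0.744, 0.0]
force: [-0.9, -0.2, -0.0]
finger_gap: 0.999
gripper_force: 0.0
```

Emit:
move_arm:
  steps:
    - [[0,0,0,0,0,0,0],[0,0,0,0,0,0,0.2],[0,0,0,0,0,0,0.35],[0,0,0,0,0,0,0.5],[0,0,0,0,0,0,0.7],[0,0,0,0,0,0,1],[0,0,0,0,0,0,1],[0,0,0,0,0,0,1]]
  force: 110

```text
time: 14.75
tool_pos: [0.4884, -0.1057, 0.1476]
eef_rot: [0.0, 0.668, 0.744, 0.0]
force: [1.9, -0.0, 3.9]
finger_gap: 0.218
gripper_force: 107.8
```

```bash
python3 -c "
from h import *
st()
a=eyes.snapshot('scene')
cv2.imwrite('pics/a6.png',cv2.resize(a[130:320,200:400],(630,600),interpolation=2))"
```

```text
14.75 [ 0.4884 -0.1057  0.1476] ty ang 6.2 z [ 0.001  0.    -1.   ] F [ 1.9 -0.   3.9] gap 0.218 107.84499049186707
```

View pics/a6.png

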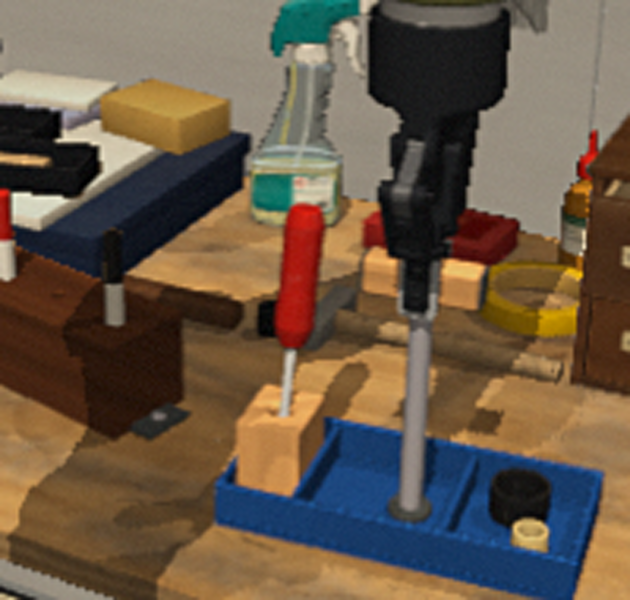

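The bar is gripped at its middle with 108 N, and the caddy has not moved. Lifting smoothly by 100 mm.

Emit:
move_arm:
  steps:
    - [[0,0,2,0,0,0,1],[0,0,6,0,0,0,1],[0,0,12,0,0,0,1],[0,0,19,0,0,0,1],[0,0,26,0,0,0,1],[0,0,33,0,0,0,1],[0,0,40,0,0,0,1],[0,0,47,0,0,0,1]]
  force: 120

```text
time: 15.8
tool_pos: [0.488, -0.1058, 0.1948]
eef_rot: [-0.0, 0.668, 0.744, 0.0]
force: [0.1, 1.0, -5.4]
finger_gap: 0.213
gripper_force: 117.3
```

Emit:
move_arm:
  steps:
    - [[0,0,7,0,0,0,1],[0,0,14,0,0,0,1],[0,0,21,0,0,0,1],[0,0,28,0,0,0,1],[0,0,35,0,0,0,1],[0,0,42,0,0,0,1],[0,0,49,0,0,0,1],[0,0,53,0,0,0,1]]

```text
time: 16.8
tool_pos: [0.4882, -0.1058, 0.2478]
eef_rot: [0.0, 0.668, 0.744, 0.0]
force: [0.3, -0.6, -4.9]
finger_gap: 0.212
gripper_force: 117.4
```

Emit:
move_arm:
  steps:
    - [[0,0,0,0,0,0,1],[0,0,0,0,0,0,1],[0,0,0,0,0,0,1],[0,0,0,0,0,0,1],[0,0,0,0,0,0,1],[0,0,0,0,0,0,1]]

```text
time: 17.55
tool_pos: [0.488, -0.1058, 0.2473]
eef_rot: [-0.0, 0.668, 0.744, -0.0]
force: [-0.4, -0.5, -4.9]
finger_gap: 0.213
gripper_force: 117.4
```

```bash
python3 -c "
from h import *
s=st();print(s['ft_torque'])
a=eyes.snapshot('scene')
cv2.imwrite('pics/a7.png',cv2.resize(a[90:300,190:410],(628,600),interpolation=2))
C=np.array([.4884,-.1057]);y=np.array([-.11,.994]);x=np.array([.994,.11])
print(proj('scene',[[*(C+x*i*.05+y*j*.11),.13] for i,j in((-1,1),(-1,-1),(1,-1),(1,1))]))"
```

```text
17.55 [ 0.488  -0.1058  0.2473] ty ang 6.2 z [-0.  0. -1.] F [-0.4 -0.5 -4.9] gap 0.213 117.35664367675781
[-0.10258731  0.06623431 -0.01226128]
[[267.29279924 236.39724773]
 [389.76631975 258.97662917]
 [397.90824018 232.73774659]
 [286.34290489 214.25330651]]
```

View pics/a7.png

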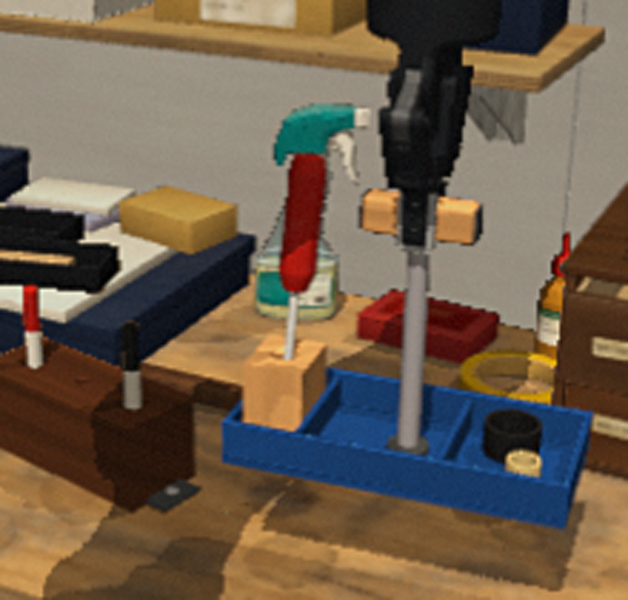

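The caddy hangs about 100 mm up. Its rim corners, at crop (224,422), (565,487) and (592,412), sit a uniform 1.5 px from the level prediction, so it is level. The screwdriver, loupe and ferrule are all in it, and the force has settled at −4.9 N. Handing in.

```bash
python3 -c "
from h import *
print(manip.hand_in())"
```

```text
the job is handed in; nothing more can be done
None
```

I handed the job in at about 17.6 s of the 67 s allowed: the screwdriver stands in the caddy socket, leaning slightly, and the arm is holding the caddy level and still about 10 cm up with its small parts in it; no verdict was returned.

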